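# Clear a plate, seat its caps and gauge its pocket depth

### The job

Get the aluminium plate ready and gauge its pocket: first clear the mixed parts off it, the finned heat sinks into the square box and the flat chip carriers into the long shallow tray, then press the two black caps on the plate fully home. Then, with the clamp lever still up, lower the depth probe by its grip into the pocket without ramming it until it touches the bottom, let go of it, and push the clamp lever down flat to lock the slide at that depth. Leave the other things on the bench where they are.

Things in the scene. Friction and masses are not known exactly. Their poses are not given: they have to be found in the camera images.
- plate: workpiece: fixed aluminium plate, x -130 to 100, y -165 to 165 mm about its origin in its underside on the bench, x away from the robot; flat top (deck) at z = 36 mm. A 30 x 30 mm pocket opens at x = 60, y = 0. A fixed depth-gauge bridge spans it: legs at y = +/-36 mm, bar 26 mm wide in x, y -45 to 45, top at z = 80, round guide on it up to z = 92 mm.
- floor_top (a point): centre of the pocket's floor, whose depth below the deck differs from plate to plate (12 to 30 mm)
- probe_tip (a point): lower end of the probe's round rod, 8 mm in diameter at the tip, on the pocket's axis
- probe_grip (a point): centre of the probe's upright round black grip, 22 mm in diameter and 30 mm tall, on top of the rod 127 mm above the probe's tip; take hold of it from above and push it straight down
- lever (a joint): clamp lever of the gauge, rad: 0 = lying flat (slide locked), about 0.55 to 0.75 at the start = sticking up (open), range 0 to 0.9. It hinges about the plate's x direction at x = 60, y = -30, z = 86 mm on the plate, is 75 mm long and 16 mm wide (x), 7 mm thick, ends in a round cross bar (13 mm thick) 72 mm out, and points towards the plate's -y. Push its free end down (2 to 4 N) to lay it flat; it stays where it is left.
- lever_tip (a point): top of the cross bar at the free end of the clamp lever, 72 mm out from its hinge
- cap_a (a joint): press-in cap nearer the bridge, at x = 60, y = 82 mm on the plate, m: 0 = 8 mm proud, 0.008 = fully home with its flange flat on the deck; starts at 0 to 0.003; takes about 6 N to push down and stays where it is left
- cap_a_top (a point): centre of the top face of cap A (round black, 22 mm in diameter; its top is 5 mm above the deck when home)
- cap_b (a joint): the like for cap B, farther from the bridge, at x = 60, y = 130 mm on the plate
- cap_b_top (a point): centre of the top face of cap B, same shape as cap A
- box: fixed grey square open box, 130 x 130 x 45 mm outside, walls and floor 5 mm thick, origin at the centre of its underside
- tray: fixed grey long shallow open tray, 180 x 110 x 28 mm outside (x, y, z), walls and floor 5 mm thick, origin at the centre of its underside
- sink_1: loose aluminium finned heat sink, 16 x 22 x 18 mm (x, y, z); origin at the centre of its underside, z up as it stands; starts on the plate's deck, 4 to 6 of the heat sinks and chip carriers are there in a run; goes into the square box
- sink_2: loose aluminium finned heat sink, 16 x 22 x 18 mm (x, y, z); origin at the centre of its underside, z up as it stands; starts on the plate's deck, 4 to 6 of the heat sinks and chip carriers are there in a run; goes into the square box
- sink_3: loose aluminium finned heat sink, 16 x 22 x 18 mm (x, y, z); origin at the centre of its underside, z up as it stands; starts on the plate's deck, 4 to 6 of the heat sinks and chip carriers are there in a run; goes into the square box
- carrier_1: loose flat square chip carrier, 34 x 34 mm, 7 mm tall (the solid body 5 mm tall); origin at the centre of its underside, z up as it lies; starts on the plate's deck, 4 to 6 of the heat sinks and chip carriers are there in a run; goes into the long shallow tray
- carrier_2: loose flat square chip carrier, 34 x 34 mm, 7 mm tall (the solid body 5 mm tall); origin at the centre of its underside, z up as it lies; starts on the plate's deck, 4 to 6 of the heat sinks and chip carriers are there in a run; goes into the long shallow tray
- carrier_3: loose flat square chip carrier, 34 x 34 mm, 7 mm tall (the solid body 5 mm tall); origin at the centre of its underside, z up as it lies; starts on the plate's deck, 4 to 6 of the heat sinks and chip carriers are there in a run; goes into the long shallow tray
- tin: bystander: round tin, 59 mm in diameter and 21 mm tall, origin at the centre of its underside; not to be disturbed
- reel: bystander: small solder reel, 65 x 40 x 30 mm, origin at the centre of its underside; not to be disturbed
- pliers: bystander: flat pliers, 135 x 39 x 11 mm, origin at the centre of its underside; not to be disturbed
- pocket_floor: the pocket's floor, a fixed pad inside the plate, origin 6 mm below floor_top
- probe: the depth probe (origin at its tip, z up): a vertical rod sliding in the bridge; highest position has the tip 22 mm above the deck, and it starts up to 10 mm lower; total travel 60 mm. The slide is stiff (about 4 N, whether the lever is up or flat) and stays where it is left.

How it is judged (in metres and radians):
On the way, in this order (a step that is already met when the one before it is completed fails the run):
1. all parts that are present are sorted: heat sinks in the box, chip carriers in the tray (x of sink_1 in the frame of box between -0.062 and 0.062 m and y of sink_1 in the frame of box between -0.062 and 0.062 m and z of sink_1 in the frame of box between -0.005 and 0.045 m and linear speed of each of sink_1, sink_2, sink_3, carrier_1, carrier_2, carrier_3 below 0.03 m/s and x of sink_2 in the frame of box between -0.062 and 0.062 m and y of sink_2 in the frame of box between -0.062 and 0.062 m and z of sink_2 in the frame of box between -0.005 and 0.045 m and x of sink_3 in the frame of box between -0.062 and 0.062 m and y of sink_3 in the frame of box between -0.062 and 0.062 m and z of sink_3 in the frame of box between -0.005 and 0.045 m and x of carrier_1 in the frame of tray between -0.087 and 0.087 m and y of carrier_1 in the frame of tray between -0.052 and 0.052 m and z of carrier_1 in the frame of tray between -0.005 and 0.028 m and x of carrier_2 in the frame of tray between -0.087 and 0.087 m and y of carrier_2 in the frame of tray between -0.052 and 0.052 m and z of carrier_2 in the frame of tray between -0.005 and 0.028 m and x of carrier_3 in the frame of tray between -0.087 and 0.087 m and y of carrier_3 in the frame of tray between -0.052 and 0.052 m and z of carrier_3 in the frame of tray between -0.005 and 0.028 m), for 0.2 s.
2. both caps are pressed home (value of joint each of cap_a, cap_b above 0.0065 m), for 0.2 s.
3. the probe touches the pocket's bottom while the clamp lever is still up (z of probe_tip in the frame of floor_top below 0.0015 m and contact force between probe and pocket_floor above 0.3 N and value of joint lever above 0.4 rad), for 0.1 s.
4. the clamp lever is flat with the probe at the bottom (z of probe_tip in the frame of floor_top below 0.0015 m and value of joint lever below 0.12 rad), for 0.2 s.
At the end, for the whole second after the job is handed in: Every heat sink present lies inside the square box and every chip carrier inside the long tray, below the rims and at rest; both caps are within 1.5 mm of fully home; the probe's tip is within 1.5 mm of the pocket's floor; the clamp lever is within 0.12 rad of flat (all of step 1 and all of step 2 and all of step 4); the robot touches nothing.
It fails at once if the probe is rammed into the pocket's bottom (over 45 N) (contact force between probe and pocket_floor above 45 N).
It fails at once if the tin is moved by more than 30 mm (distance of tin from where it was at the start of the episode above 0.03 m).
It fails at once if the reel is moved by more than 30 mm (distance of reel from where it was at the start of the episode above 0.03 m).
It fails at once if the pliers is moved by more than 30 mm (distance of pliers from where it was at the start of the episode above 0.03 m).
Of sink_1, sink_2, sink_3, carrier_1, carrier_2, carrier_3 only 4 to 6 are there at a start; the rules pass over those that are not, and their reading is None.
At some moment in a run one of sink_1, sink_2, sink_3, carrier_1, carrier_2, carrier_3 may be knocked a few centimetres aside while the robot is not near it.
Once in a run the grip may slacken for a moment while it holds something.
It also fails if it takes over 210 s, if anything falls off the work surface, if the arm or the gripper's body presses on something with over 40 N, if the wrist force passes 120 N, or if a joint passes its speed limit or range.

### The arm

A 7-joint arm with a two-finger parallel gripper is mounted at the origin on a cart in front of the work surface, level with it; the furniture and walls round the work are solid. World frame = base frame: x ahead of the robot, y to its left, z up, the work surface at z = 0. Lengths are in mm, angles in degrees, forces in N, time in s.
With the tool pointing down it reaches from about 350 to 900 mm from the base axis. Payload 8.1 kg.
Tool frame: the origin (TCP) lies at the very end of the fingers, on their centre line; the grasp point (between the pads) lies 19 mm behind it; z points along the fingers, y is the line along which they close (so a half turn about z gives the same grasp; the last joint's range is limited). The gripper opens to 92 mm and grips with 3 to 60 N. Pads are 19 mm wide; open, the fingers measure 130 mm over their backs; the gripper's body (75 mm by 190 mm) begins 47 mm behind the grasp point.
Start: joints at [69.064, 24.895, 1.432, 90.138, -0.665, 64.973, -4.303], TCP at [162.341, -603.562, 226.742] pointing down, gripper open.
Joint ranges: [-149.89, 149.89], [-25.12, 119.58], [-72.63, 75.52], [4.76, 147.25], [-75.54, 255.54], [6.69, 114.76], [-157.13, 157.13]. Speed limits (degrees/s): [127.2, 127.2, 172.46, 172.46, 180, 180, 180].

### API

Orientations are given as a 3x3 rotation matrix whose columns are the frame's x, y, z axes.
In Python, from bench import arm gives the robot as it stands. The module is installed in compiled form; this text tells all that it offers.
- The arm moves only by the tool jog_arm, never from a script. Its argument "targets" is a list of rows, each an object with "slide": the shift along the tool's x, y, z in mm, a list of three; "yaw": the turn about the tool's z in degrees; "grip": the opening, from 0 (shut) to 1 (fully open). In form: [{"slide": [dx, dy, dz], "yaw": yaw, "grip": grip}, ...]. A call has exactly 8 rows; each row shifts and turns the commanded pose from where the row before left it, along the tool's axes as they then stand; what a row does not reach is not made up. A row lasts 1/8 s, in which the tool goes at most 62.5 mm and 10.7 degrees, less where a joint would pass 70% of its speed; a pose out of reach is approached as far as the arm can. A call is refused whole if a number of a shift passes 62.5 or a number of a turn 10.7, either way. A call with a gripper value outside its range is refused whole. The fingers move at their own pace and stop on an object; "force" is the grip in N (left out, the last holds). Time passes only in rows, so rows that do not move let the fingers close, or fill a call up. It gives the time, the measured TCP pose, the force, the opening and the grip force at its end, in the units of the state.
- arm.get_state(): the state, without advancing time (a new reading comes with each control period).
- arm.capture(name): name is "side" or "top"; returns (picture, depth): 384x512x3 uint8, red, green, blue; 384x512 float32, mm along the optical axis (not along the pixel's ray), 0 where there is no reading.
- arm.calibration(name): a dict with "fx", "fy", "cx", "cy" (pixels), "D" ([k1, k2, p1, p2, k3] as OpenCV has them; the pictures are not rectified), "rvec" (rotation vector, rad) and "tvec" (3), from world to camera coordinates, as OpenCV has them. Camera axes: x right, y down, z forward; pixel columns grow to the right and rows downward; lengths in mm; the calibration is good to about 2 mm. A picture is of the moment at which its call begins. calibration takes no time and is no camera call.
- arm.hand_in(): hands the job in; it is judged then, once.
The state is a dict: "time": time; "joint_positions": joint angles; "qd": joint speeds; "effort": joint torques, N m; "tcp_pos": TCP position; "ee_rot": TCP orientation; "wrist_force": force on the tool from outside, world axes, zero at the start; "ft_torque": the same for the moment, N m; "opening": opening from 0.0 (shut) to 1.0 (fully open); "grasp_force": force on a finger pad.
Only numpy, scipy, OpenCV 4.12 (cv2) and the standard library are available. Lean on these libraries where they do the work, as an engineer would, in place of code of your own. Each camera call takes 0.05 s, during which the arm holds its last target. There are 200 camera calls.

## Working session

There is one attempt and no reset: what is moved stays moved. The work goes in short steps, Python scripts to look and compute and a tool call to move; the robot and the scene stay as the last step left them, time stands still between calls to the robot, and variables do not carry over. Pictures are saved under pics/ and viewed, at most 14 in all, crops included, and the job is handed in when it is done.

Besides the shell and the picture viewer there is one more tool, called as name([rows], argument=value, ...), one row to a line, values as JSON. jog_arm: Moves the arm, as the interface text tells. Its arguments: {"type":"object","properties":{"targets":{"type":"array"},"force":{"type":"number"}},"required":["targets"]}

```bash
mkdir -p pics
cat > h.py <<'E'
import numpy as np, cv2
from bench import arm
def cal(n):
    c=arm.calibration(n); K=np.array([[c['fx'],0,c['cx']],[0,c['fy'],c['cy']],[0,0,1.]])
    R=cv2.Rodrigues(np.array(c['rvec'],float))[0]; return K,np.array(c['D'],float),R,np.array(c['tvec'],float).ravel()
def shot(n,name=None):
    p,d=arm.capture(n)
    if name: cv2.imwrite(f'pics/{name}.png',cv2.cvtColor(p,cv2.COLOR_RGB2BGR))
    return p,d
def world(n,d):
    K,D,R,t=cal(n); h,w=d.shape
    g=np.stack(np.meshgrid(np.arange(w),np.arange(h)),-1).reshape(-1,1,2).astype(float)
    u=cv2.undistortPoints(g,K,D).reshape(-1,2)
    P=np.c_[u,np.ones(len(u))]*d.reshape(-1,1)
    W=((P-t)@R).reshape(h,w,3); W[d==0]=np.nan; return W
def ray(n,uv,z):
    K,D,R,t=cal(n); u=cv2.undistortPoints(np.array(uv,float).reshape(-1,1,2),K,D).reshape(-1,2)
    v=np.c_[u,np.ones(len(u))]@R; o=-R.T@t
    return o+v*((z-o[2])/v[:,2])[:,None]
def proj(n,X):
    K,D,R,t=cal(n); return cv2.projectPoints(np.array(X,float).reshape(-1,1,3),R,t,K,D)[0].reshape(-1,2)
def st():
    s=arm.get_state(); print('t',round(s['time'],2),'tcp',np.round(s['tcp_pos'],1),'F',np.round(s['wrist_force'],1),'op',round(s['opening'],3),'gf',round(s['grasp_force'],1)); return s
E
python3 - <<'E'
from h import *
s=st(); print(np.round(s['ee_rot'],3))
for n in('top','side'):
    p,d=shot(n,n+'0'); K,D,R,t=cal(n); print(n,'cam',np.round(-R.T@t),'axis',np.round(R[2],2),(d==0).mean())
E
```

```text
t 0.0 tcp [ 162.2 -603.1  226. ] F [0.8 0.4 0.2] op 1.002 gf 0.0
[[ 0.966  0.26  -0.001]
 [ 0.26  -0.966  0.001]
 [-0.    -0.002 -1.   ]]
top cam [ 462.  -32. 1260.] axis [ 0.13 -0.01 -0.99] 0.004150390625
side cam [  325. -1168.   550.] axis [ 0.23  0.91 -0.34] 0.0039825439453125
```

View pics/top0.png

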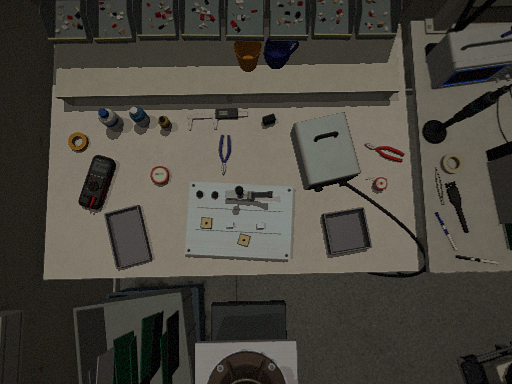

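View pics/side0.png

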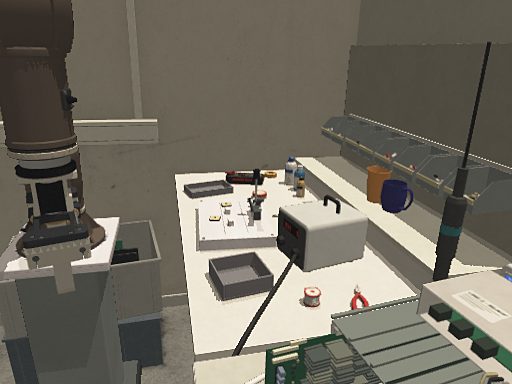

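The top view shows the plate (cols 187–294, rows 182–259), carriers near (207,223) and (244,240), sinks near (230,225) and (260,225), caps near (200,195) and (214,195), the tray on the left at (129,237) and the box on the right at (346,231).

Run:
```python
from h import *
p,d=shot('top'); W=world('top',d)
c=p[170:270,175:305]; cv2.imwrite('pics/c1.png',cv2.cvtColor(cv2.resize(c,None,fx=6,fy=6,interpolation=cv2.INTER_CUBIC),cv2.COLOR_RGB2BGR))
z=W[...,2]
m=(np.abs(z-36)<6); m[:170]=0;m[270:]=0;m[:,:175]=0;m[:,305:]=0
m=cv2.morphologyEx(m.astype(np.uint8),cv2.MORPH_OPEN,np.ones((3,3)))
k=max(cv2.findContours(m,0,2)[0],key=cv2.contourArea)
P=ray('top',k.reshape(-1,2),36)[:,:2].astype(np.float32)
r=cv2.minAreaRect(P); print('plate',r, 'deckz',np.nanmedian(z[m>0]))
for nm,x0,x1 in(('tray',95,160),('box',315,380)):
    q=np.zeros(d.shape,bool); q[195:275,x0:x1]=1
    g=p.astype(int); mm=(q&(g.max(2)<110)).astype(np.uint8)
    mm=cv2.morphologyEx(mm,cv2.MORPH_OPEN,np.ones((3,3)))
    k=max(cv2.findContours(mm,0,2)[0],key=cv2.contourArea)
    h=28 if nm=='tray' else 45
    r=cv2.minAreaRect(ray('top',k.reshape(-1,2),h)[:,:2].astype(np.float32)); print(nm,r,'z min/max',np.nanpercentile(z[mm>0],[3,50,97]))
q=np.zeros(d.shape,bool); q[185:256,190:292]=1
n,l,s_,c_=cv2.connectedComponentsWithStats((q&(z>40)).astype(np.uint8))
for i in range(1,n):
    if s_[i,4]>3: w=W[l==i]; print(s_[i],np.round(c_[i],1),'med',np.round(np.nanmedian(w,0),1),'zmax',np.nanmax(w[:,2]).round(1))
```

```text
plate ((528.5836181640625, 10.417266845703125), (329.5709228515625, 229.6862335205078), 85.8463363647461) deckz 35.12790998357764
tray ((482.8961486816406, 357.6238098144531), (188.494873046875, 125.99541473388672), 13.77241325378418) z min/max [-3.52737137  4.00868777 30.01653467]
box ((482.513916015625, -321.76568603515625), (139.43467712402344, 145.75770568847656), 8.232403755187988) z min/max [-427.0668715     5.24952498   54.69240191]
[225 185  49  16 390] [245.9 193.9] med [599.7  -8.   92.1] zmax 199.6
[196 190   7   7  38] [199.  193.3] med [613.4 134.5  46.9] zmax 51.8
[211 191   8   7  41] [214.2 194.2] med [609.3  87.1  47.7] zmax 52.8
[201 217  11  12  70] [206.2 222.5] med [520.8 113.3  42.2] zmax 49.0
[226 221   8   7  40] [229.  224.2] med [514.1  40.9  53. ] zmax 56.8
[256 223   8   7  38] [259.7 225.3] med [509.  -55.3  52.5] zmax 58.7
[237 233  13  13  78] [243.2 239.6] med [464.   -1.6  42.3] zmax 48.1
```

View pics/c1.png

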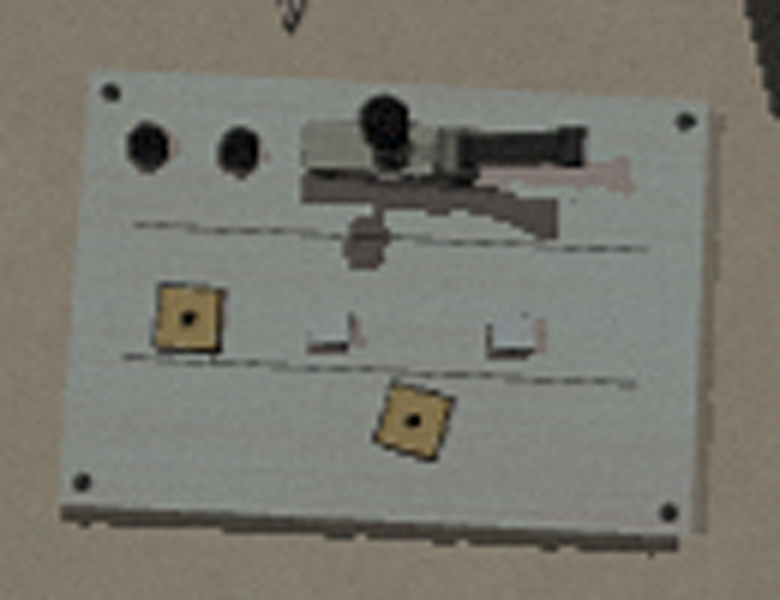

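The crop shows four parts: carriers at crop (189,318) and (413,420), sinks at (330,330) and (510,338), caps at (148,147) and (240,152), the probe grip at (384,122) and the lever pointing right. The plate origin is about (543.5, 9.3) with yaw −4.2°, and the caps agree with it.

```bash
cat >> h.py <<'E'
def parts(p,d,roi=(185,258,188,294)):
    W=world('top',d); z=W[...,2]; q=np.zeros(d.shape,bool); q[roi[0]:roi[1],roi[2]:roi[3]]=1
    g=cv2.resize(p,None,fx=4,fy=4,interpolation=cv2.INTER_CUBIC); hsv=cv2.cvtColor(g,cv2.COLOR_RGB2HSV)
    Q=cv2.resize(q.astype(np.uint8),None,fx=4,fy=4,interpolation=cv2.INTER_NEAREST)
    m=cv2.inRange(hsv,(12,70,60),(32,255,255))*Q
    for k in cv2.findContours(m,0,2)[0]:
        if cv2.contourArea(k)<200: continue
        X=ray('top',(k.reshape(-1,2)+.5)/4-.5,41)[:,:2].astype(np.float32); print('carrier',cv2.minAreaRect(X))
    n,l,s_,c_=cv2.connectedComponentsWithStats((q&(z>48)&(z<65)&(W[...,0]<570)).astype(np.uint8))
    for i in range(1,n):
        if s_[i,4]>8:
            k=np.argwhere(l==i)[:,::-1]; X=ray('top',k,54)[:,:2].astype(np.float32); print('sink',X.mean(0),cv2.minAreaRect(X),s_[i,4])
E
python3 - <<'E'
from h import *
p,d=shot('top'); parts(p,d)
E
```

```text
carrier ((464.49591064453125, -3.4032630920410156), (32.309329986572266, 32.9879035949707), 71.41107940673828)
carrier ((520.20361328125, 113.23992156982422), (32.73031997680664, 31.86982536315918), 84.8295669555664)
sink [513.68805   41.228577] ((512.6978149414062, 40.82942581176758), (18.632658004760742, 15.50259017944336), 89.21302032470703) 37
sink [509.3012  -54.92905] ((509.0119934082031, -55.39973068237305), (18.66415023803711, 12.390151977539062), 88.76297760009766) 33
```

jog_arm([
  {"slide": [55, 20, 0], "yaw": 9.7, "grip": 1},
  {"slide": [55, -20, 0], "yaw": 9.7, "grip": 1},
  {"slide": [55, -40, 0], "yaw": 0, "grip": 0.6},
  {"slide": [55, -60, 0], "yaw": 0, "grip": 0.6},
  {"slide": [55, -60, 0], "yaw": 0, "grip": 0.6},
  {"slide": [0, -60, 0], "yaw": 0, "grip": 0.6},
  {"slide": [0, -60, 0], "yaw": 0, "grip": 0.6},
  {"slide": [0, 0, 0], "yaw": 0, "grip": 0.6},
], force=20)

```text
time: 1.2
tcp_pos: [428.4, -340.3, 226.8]
ee_rot: [[0.998, -0.068, 0.0], [-0.068, -0.998, 0.002], [0.0, -0.002, -1.0]]
wrist_force: [-0.3, -0.7, 0.1]
opening: 0.601
grasp_force: 0.0
```

jog_arm([
  {"slide": [12, -58, 0], "yaw": 0, "grip": 0.6},
  {"slide": [12, -58, 0], "yaw": 0, "grip": 0.6},
  {"slide": [12, -58, 0], "yaw": 0, "grip": 0.6},
  {"slide": [12, -58, 0], "yaw": 0, "grip": 0.6},
  {"slide": [14, -58, 0], "yaw": 0, "grip": 0.6},
  {"slide": [0, 0, 50], "yaw": 0, "grip": 0.6},
  {"slide": [0, 0, 50], "yaw": 0, "grip": 0.6},
  {"slide": [0, 0, 0], "yaw": 0, "grip": 0.6},
])

```text
time: 2.2
tcp_pos: [508.4, -61.9, 123.9]
ee_rot: [[0.997, -0.077, -0.007], [-0.077, -0.997, -0.0], [-0.007, 0.001, -1.0]]
wrist_force: [0.5, 0.7, 1.0]
opening: 0.596
grasp_force: 0.0
```

Run:
```python
from h import *
st()
p,d=shot('side'); u,v=proj('side',[510,-55,50])[0].astype(int); print(u,v)
c=p[max(v-60,0):v+40,max(u-65,0):u+65]; cv2.imwrite('pics/s1.png',cv2.cvtColor(cv2.resize(c,None,fx=6,fy=6,interpolation=cv2.INTER_CUBIC),cv2.COLOR_RGB2BGR))
```

```text
t 2.2 tcp [508.4 -61.9 123.9] F [0.5 0.7 1. ] op 0.596 gf 0.0
230 219
```

View pics/s1.png

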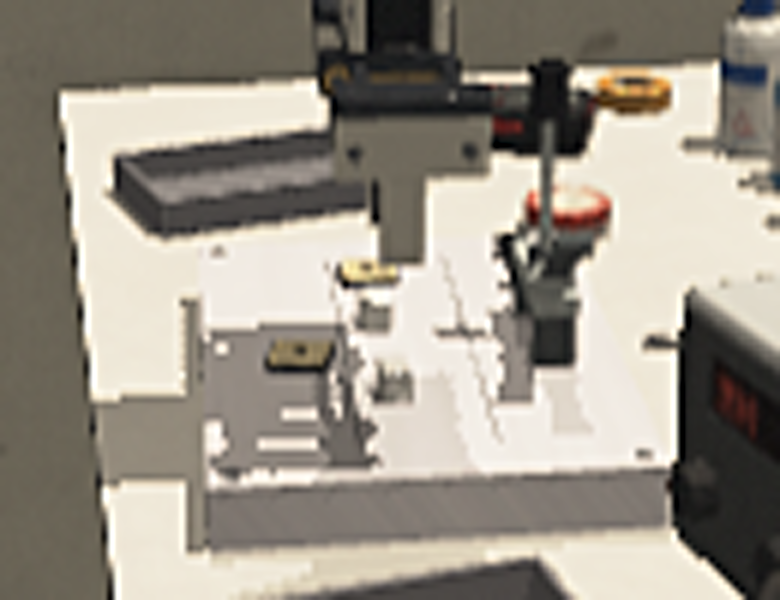

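The side view shows the gripper above the right-hand sink (crop (390,380)), with the fingers well clear of the bridge. I'm descending and gripping.

jog_arm([
  {"slide": [0, 0, 0], "yaw": 0, "grip": 0.6},
  {"slide": [0, 0, 40], "yaw": 0, "grip": 0.6},
  {"slide": [0, 0, 35], "yaw": 0, "grip": 0.6},
  {"slide": [0, 0, 12], "yaw": 0, "grip": 0.6},
  {"slide": [0, 0, 0], "yaw": 0, "grip": 0.6},
  {"slide": [0, 0, 0], "yaw": 0, "grip": 0.1},
  {"slide": [0, 0, 0], "yaw": 0, "grip": 0.1},
  {"slide": [0, 0, 0], "yaw": 0, "grip": 0.1},
])

```text
time: 3.25
tcp_pos: [511.3, -61.1, 40.4]
ee_rot: [[0.997, -0.076, 0.001], [-0.076, -0.997, -0.0], [0.001, -0.0, -1.0]]
wrist_force: [-0.4, 0.7, -0.8]
opening: 0.323
grasp_force: 0.0
```

jog_arm([
  {"slide": [0, 0, 0], "yaw": 0, "grip": 0.1},
  {"slide": [0, 0, 0], "yaw": 0, "grip": 0.1},
  {"slide": [0, 0, 0], "yaw": 0, "grip": 0.1},
  {"slide": [0, 0, -30], "yaw": 0, "grip": 0.1},
  {"slide": [0, 0, -50], "yaw": 0, "grip": 0.1},
  {"slide": [0, 0, -50], "yaw": 0, "grip": 0.1},
  {"slide": [0, 0, 0], "yaw": 0, "grip": 0.1},
  {"slide": [0, 0, 0], "yaw": 0, "grip": 0.1},
])

```text
time: 4.25
tcp_pos: [510.4, -61.2, 169.2]
ee_rot: [[0.997, -0.076, -0.001], [-0.076, -0.997, -0.0], [-0.001, 0.0, -1.0]]
wrist_force: [-0.3, -0.7, -0.5]
opening: 0.24
grasp_force: 20.0
```

jog_arm([
  {"slide": [3, 53, 0], "yaw": 0, "grip": 0.1},
  {"slide": [3, 53, 0], "yaw": 0, "grip": 0.1},
  {"slide": [3, 53, 0], "yaw": 0, "grip": 0.1},
  {"slide": [3, 53, 0], "yaw": 0, "grip": 0.1},
  {"slide": [2, 53, 0], "yaw": 0, "grip": 0.1},
  {"slide": [0, 0, 0], "yaw": 0, "grip": 0.1},
  {"slide": [0, 0, 50], "yaw": 0, "grip": 0.1},
  {"slide": [0, 0, 50], "yaw": 0, "grip": 0.1},
])

```text
time: 5.25
tcp_pos: [504.4, -325.2, 67.5]
ee_rot: [[0.997, -0.075, -0.001], [-0.075, -0.997, 0.001], [-0.001, -0.001, -1.0]]
wrist_force: [-0.1, -1.1, -0.6]
opening: 0.236
grasp_force: 20.0
```

Run:
```python
from h import *
st()
p,d=shot('side','s2')
u,v=proj('side',[483,-326,40])[0].astype(int); print(u,v)
c=p[max(v-80,0):v+40,max(u-80,0):u+80]; cv2.imwrite('pics/s2.png',cv2.cvtColor(cv2.resize(c,None,fx=5,fy=5,interpolation=cv2.INTER_CUBIC),cv2.COLOR_RGB2BGR))
p,d=shot('top'); parts(p,d)
```

```text
t 5.25 tcp [ 504.4 -325.2   67.5] F [-0.1 -1.1 -0.6] op 0.236 gf 20.0
237 266
carrier ((464.725341796875, -3.4350624084472656), (32.35651397705078, 32.55607604980469), 70.49359130859375)
carrier ((520.130859375, 113.06673431396484), (33.035118103027344, 32.02595520019531), 84.68932342529297)
sink [513.6501    40.809578] ((512.6856689453125, 40.826507568359375), (18.62648582458496, 15.478464126586914), 89.21302032470703) 35
```

View pics/s2.png

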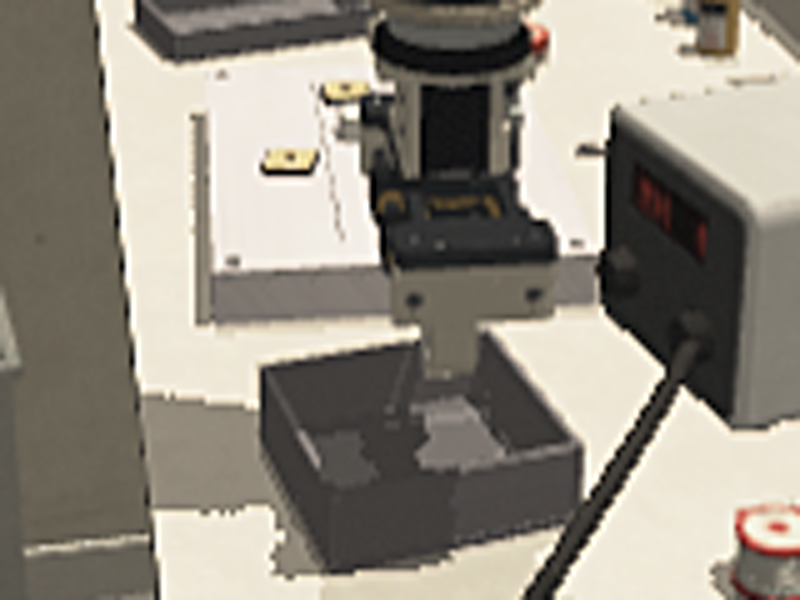

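The side view shows the held sink over the box, whose rim spans crop (260–580, 330–570), with the fingers inside the back wall. I'm lowering and releasing.

jog_arm([
  {"slide": [-5, 0, 30], "yaw": 0, "grip": 0.1},
  {"slide": [0, 0, 8], "yaw": 0, "grip": 0.1},
  {"slide": [0, 0, 0], "yaw": 0, "grip": 0.1},
  {"slide": [0, 0, 0], "yaw": 0, "grip": 0.5},
  {"slide": [0, 0, 0], "yaw": 0, "grip": 0.5},
  {"slide": [0, 0, 0], "yaw": 0, "grip": 0.5},
  {"slide": [0, 0, -50], "yaw": 0, "grip": 0.5},
  {"slide": [0, 0, -60], "yaw": 0, "grip": 0.5},
])

```text
time: 6.35
tcp_pos: [498.9, -325.6, 142.2]
ee_rot: [[0.997, -0.076, -0.002], [-0.076, -0.997, 0.001], [-0.002, -0.001, -1.0]]
wrist_force: [0.6, -0.8, -0.5]
opening: 0.499
grasp_force: 0.0
```

jog_arm([
  {"slide": [-2, -52.5, 0], "yaw": 0, "grip": 0.5},
  {"slide": [-2, -52.5, 0], "yaw": 0, "grip": 0.5},
  {"slide": [-2, -52.5, 0], "yaw": 0, "grip": 0.5},
  {"slide": [-2, -52.5, 0], "yaw": 0, "grip": 0.5},
  {"slide": [-2, -52.5, 0], "yaw": 0, "grip": 0.5},
  {"slide": [-2, -52.5, 0], "yaw": 0, "grip": 0.5},
  {"slide": [-1, -51.5, 0], "yaw": 0, "grip": 0.5},
  {"slide": [0, 0, 0], "yaw": 0, "grip": 0.5},
])

```text
time: 7.35
tcp_pos: [514.6, 45.6, 142.1]
ee_rot: [[0.998, -0.068, 0.001], [-0.068, -0.998, 0.002], [0.001, -0.002, -1.0]]
wrist_force: [-0.2, -0.2, -0.1]
opening: 0.5
grasp_force: 0.0
```

Run:
```python
from h import *
st()
p,d=shot('top')
W=world('top',d); q=W[205:258,318:374].reshape(-1,3); q=q[(q[:,2]>12)&(np.abs(q[:,0]-483)<45)&(np.abs(q[:,1]+326)<45)]; print('in box',len(q),np.nanmedian(q,0))
p,d=shot('side'); W=world('side',d)
w=W.reshape(-1,3); q=w[(np.abs(w[:,0]-513)<18)&(np.abs(w[:,1]-41)<20)&(w[:,2]>41)&(w[:,2]<62)]; print('sink1',len(q),np.nanmedian(q,0))
```

```text
t 7.35 tcp [514.6  45.6 142.1] F [-0.2 -0.2 -0.1] op 0.5 gf 0.0
in box 40 [ 494.95920295 -325.24458022   21.9300994 ]
sink1 25 [515.73371419  30.68011281  48.19693576]
```

jog_arm([
  {"slide": [0, 5, 40], "yaw": 0, "grip": 0.5},
  {"slide": [0, 0, 45], "yaw": 0, "grip": 0.5},
  {"slide": [0, 0, 17], "yaw": 0, "grip": 0.5},
  {"slide": [0, 0, 0], "yaw": 0, "grip": 0.5},
  {"slide": [0, 0, 0], "yaw": 0, "grip": 0.1},
  {"slide": [0, 0, 0], "yaw": 0, "grip": 0.1},
  {"slide": [0, 0, 0], "yaw": 0, "grip": 0.1},
  {"slide": [0, 0, 0], "yaw": 0, "grip": 0.1},
])

```text
time: 8.45
tcp_pos: [514.7, 35.3, 40.4]
ee_rot: [[0.997, -0.076, 0.001], [-0.076, -0.997, -0.0], [0.001, -0.0, -1.0]]
wrist_force: [-0.9, -0.9, 7.3]
opening: 0.237
grasp_force: 20.0
```

jog_arm([
  {"slide": [0, 0, 0], "yaw": 0, "grip": 0.1},
  {"slide": [0, 0, 0], "yaw": 0, "grip": 0.1},
  {"slide": [0, 0, -30], "yaw": 0, "grip": 0.1},
  {"slide": [0, 0, -50], "yaw": 0, "grip": 0.1},
  {"slide": [0, 0, -50], "yaw": 0, "grip": 0.1},
  {"slide": [0, 0, 0], "yaw": 0, "grip": 0.1},
  {"slide": [0, 0, 0], "yaw": 0, "grip": 0.1},
  {"slide": [0, 0, 0], "yaw": 0, "grip": 0.1},
])

```text
time: 9.45
tcp_pos: [513.2, 35.3, 168.4]
ee_rot: [[0.997, -0.076, -0.002], [-0.076, -0.997, -0.0], [-0.002, 0.001, -1.0]]
wrist_force: [0.0, -0.2, 0.4]
opening: 0.239
grasp_force: 20.0
```

jog_arm([
  {"slide": [-3, 52, 0], "yaw": 0, "grip": 0.1},
  {"slide": [-3, 52, 0], "yaw": 0, "grip": 0.1},
  {"slide": [-3, 52, 0], "yaw": 0, "grip": 0.1},
  {"slide": [-3, 52, 0], "yaw": 0, "grip": 0.1},
  {"slide": [-3, 52, 0], "yaw": 0, "grip": 0.1},
  {"slide": [-3, 52, 0], "yaw": 0, "grip": 0.1},
  {"slide": [-2, 51, 0], "yaw": 0, "grip": 0.1},
  {"slide": [0, 0, 40], "yaw": 0, "grip": 0.1},
])

```text
time: 10.45
tcp_pos: [466.3, -331.2, 130.3]
ee_rot: [[0.997, -0.083, 0.003], [-0.083, -0.997, -0.005], [0.003, 0.004, -1.0]]
wrist_force: [0.1, 0.6, -1.4]
opening: 0.239
grasp_force: 20.0
```

jog_arm([
  {"slide": [0, 0, 50], "yaw": 0, "grip": 0.1},
  {"slide": [0, 0, 45], "yaw": 0, "grip": 0.1},
  {"slide": [0, 0, 0], "yaw": 0, "grip": 0.1},
  {"slide": [0, 0, 0], "yaw": 0, "grip": 0.5},
  {"slide": [0, 0, 0], "yaw": 0, "grip": 0.5},
  {"slide": [0, 0, 0], "yaw": 0, "grip": 0.5},
  {"slide": [0, 0, -50], "yaw": 0, "grip": 0.5},
  {"slide": [0, 0, -60], "yaw": 0, "grip": 0.5},
])

```text
time: 11.45
tcp_pos: [466.1, -324.7, 146.0]
ee_rot: [[0.997, -0.076, -0.001], [-0.076, -0.997, 0.001], [-0.001, -0.001, -1.0]]
wrist_force: [1.7, -0.7, -0.9]
opening: 0.502
grasp_force: 0.0
```

Run:
```python
from h import *
st()
p,d=shot('top'); parts(p,d)
W=world('top',d)
u,v=proj('top',[465,-326,22])[0].astype(int)
c=p[200:265,310:380];cv2.imwrite('pics/b1.png',cv2.cvtColor(cv2.resize(c,None,fx=8,fy=8,interpolation=cv2.INTER_CUBIC),cv2.COLOR_RGB2BGR))
```

```text
t 11.45 tcp [ 466.1 -324.7  146. ] F [ 1.7 -0.7 -0.9] op 0.502 gf 0.0
carrier ((464.7713623046875, -3.366748809814453), (32.08318328857422, 32.49551773071289), 71.2854232788086)
carrier ((520.1572875976562, 113.10393524169922), (33.085975646972656, 32.13930892944336), 85.03128814697266)
```

jog_arm([
  {"slide": [-4, -53.4, 0], "yaw": 0, "grip": 0.6},
  {"slide": [-4, -53.4, 0], "yaw": 0, "grip": 0.6},
  {"slide": [-4, -53.4, 0], "yaw": 0, "grip": 0.6},
  {"slide": [-4, -53.4, 0], "yaw": 0, "grip": 0.6},
  {"slide": [-4, -53.4, 0], "yaw": 0, "grip": 0.6},
  {"slide": [-5, -53.4, 0], "yaw": 0, "grip": 0.6},
  {"slide": [0, 0, 0], "yaw": 7.5, "grip": 0.6},
  {"slide": [0, 0, 0], "yaw": 7.5, "grip": 0.6},
])

```text
time: 12.5
tcp_pos: [466.4, -2.7, 145.6]
ee_rot: [[0.943, -0.333, 0.002], [-0.333, -0.943, 0.0], [0.002, -0.001, -1.0]]
wrist_force: [0.4, 0.6, 0.4]
opening: 0.599
grasp_force: 0.0
```

jog_arm([
  {"slide": [0, 0, 0], "yaw": 0, "grip": 0.6},
  {"slide": [0, 0, 40], "yaw": 0, "grip": 0.6},
  {"slide": [0, 0, 0], "yaw": 0, "grip": 0.6},
  {"slide": [0, 0, 0], "yaw": 0, "grip": 0.6},
  {"slide": [0, 0, 0], "yaw": 0, "grip": 0.6},
  {"slide": [0, 0, 0], "yaw": 0, "grip": 0.6},
  {"slide": [0, 0, 0], "yaw": 0, "grip": 0.6},
  {"slide": [0, 0, 0], "yaw": 0, "grip": 0.6},
])

```text
time: 13.5
tcp_pos: [466.1, -3.7, 104.9]
ee_rot: [[0.944, -0.331, 0.0], [-0.331, -0.944, -0.0], [0.0, -0.0, -1.0]]
wrist_force: [-0.4, -0.6, 0.4]
opening: 0.598
grasp_force: 0.0
```

View pics/b1.png

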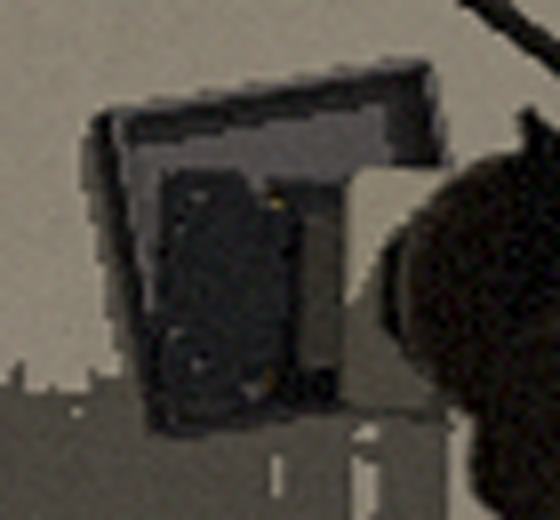

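The box view is mostly covered by the gripper, so I'll check the box again later. I'm descending on carrier 2.

jog_arm([
  {"slide": [-1, 0, 40], "yaw": 0, "grip": 0.6},
  {"slide": [0, 0, 20], "yaw": 0, "grip": 0.6},
  {"slide": [0, 0, 7], "yaw": 0, "grip": 0.6},
  {"slide": [0, 0, 0], "yaw": 0, "grip": 0.6},
  {"slide": [0, 0, 0], "yaw": 0, "grip": 0.2},
  {"slide": [0, 0, 0], "yaw": 0, "grip": 0.2},
  {"slide": [0, 0, 0], "yaw": 0, "grip": 0.2},
  {"slide": [0, 0, 0], "yaw": 0, "grip": 0.2},
])

```text
time: 14.5
tcp_pos: [465.6, -3.3, 38.2]
ee_rot: [[0.944, -0.331, 0.001], [-0.331, -0.944, 0.0], [0.001, -0.0, -1.0]]
wrist_force: [-0.5, -0.3, 6.7]
opening: 0.363
grasp_force: 20.0
```

jog_arm([
  {"slide": [0, 0, 0], "yaw": 0, "grip": 0.2},
  {"slide": [0, 0, 0], "yaw": 0, "grip": 0.2},
  {"slide": [0, 0, -20], "yaw": 0, "grip": 0.2},
  {"slide": [0, 0, -50], "yaw": 0, "grip": 0.2},
  {"slide": [0, 0, -50], "yaw": 0, "grip": 0.2},
  {"slide": [0, 0, 0], "yaw": 0, "grip": 0.2},
  {"slide": [0, 0, 0], "yaw": 0, "grip": 0.2},
  {"slide": [0, 0, 0], "yaw": 0, "grip": 0.2},
])

```text
time: 15.5
tcp_pos: [464.1, -3.4, 156.6]
ee_rot: [[0.944, -0.331, -0.002], [-0.331, -0.944, -0.0], [-0.002, 0.001, -1.0]]
wrist_force: [-0.2, 0.5, -0.5]
opening: 0.363
grasp_force: 20.0
```

Run:
```python
from h import *
st()
p,d=shot('top'); parts(p,d)
W=world('top',d); q=W[200:265,310:380].reshape(-1,3); q=q[(q[:,2]>14)&(np.abs(q[:,0]-483)<48)&(np.abs(q[:,1]+326)<45)]; print('in box',len(q),np.round(q))
m=cv2.inRange(p,(0,0,0),(110,110,110)); m[:195]=0;m[275:]=0;m[:,:95]=0;m[:,160:]=0
Wt=W[195:275,95:160].reshape(-1,3); f=Wt[(np.abs(Wt[:,2]-5)<2.5)&(m[195:275,95:160].ravel()>0)][:,:2].astype(np.float32); print('tray floor',cv2.minAreaRect(f))
```

```text
t 15.5 tcp [464.1  -3.4 156.6] F [-0.2  0.5 -0.5] op 0.363 gf 20.0
carrier ((421.822265625, -58.796363830566406), (27.39165496826172, 28.203201293945312), 14.712148666381836)
carrier ((475.2995300292969, 18.515060424804688), (17.121068954467773, 91.83030700683594), 8.04966926574707)
carrier ((520.4351196289062, 116.81439208984375), (25.353450775146484, 32.05022048950195), 84.26332092285156)
in box 70 [[ 505. -318.   22.]
 [ 504. -320.   25.]
 [ 502. -318.   20.]
 [ 501. -320.   28.]
 [ 501. -323.   25.]
 [ 501. -327.   25.]
 [ 501. -332.   17.]
 [ 501. -333.   25.]
 [ 501. -337.   23.]
 [ 498. -317.   26.]
 [ 498. -321.   23.]
 [ 498. -324.   22.]
 [ 498. -327.   22.]
 [ 498. -331.   19.]
 [ 498. -334.   23.]
 [ 498. -336.   26.]
 [ 495. -316.   17.]
 [ 495. -318.   21.]
 [ 495. -320.   26.]
 [ 495. -325.   18.]
 [ 495. -327.   23.]
 [ 495. -331.   20.]
 [ 495. -333.   23.]
 [ 495. -337.   20.]
 [ 492. -318.   21.]
 [ 492. -320.   26.]
 [ 492. -323.   25.]
 [ 492. -328.   19.]
 [ 492. -330.   23.]
 [ 492. -334.   20.]
 [ 492. -337.   19.]
 [ 489. -320.   24.]
 [ 488. -322.   30.]
 [ 
[... 182 characters left out ...]
1.]
 [ 462. -370.   24.]
 [ 460. -353.   14.]
 [ 459. -352.   29.]
 [ 459. -358.   21.]
 [ 459. -360.   24.]
 [ 459. -364.   22.]
 [ 459. -367.   21.]
 [ 459. -370.   22.]
 [ 456. -354.   23.]
 [ 456. -356.   25.]
 [ 456. -361.   18.]
 [ 456. -363.   22.]
 [ 456. -365.   27.]
 [ 456. -369.   24.]
 [ 453. -352.   17.]
 [ 453. -352.   27.]
 [ 453. -357.   22.]
 [ 453. -360.   24.]
 [ 453. -363.   23.]
 [ 453. -366.   25.]
 [ 453. -369.   24.]
 [ 450. -352.   16.]
 [ 450. -354.   19.]
 [ 450. -357.   21.]
 [ 450. -360.   23.]
 [ 450. -364.   20.]
 [ 450. -367.   21.]
 [ 450. -368.   27.]]
tray floor ((509.9510498046875, 375.778564453125), (250.7587890625, 133.6406707763672), 23.261554718017578)
```

Both sinks are on the box floor, at about (497,−326) and (457,−362). Next, carrier 2 goes to the tray.

jog_arm([
  {"slide": [0, 0, 0], "yaw": -10, "grip": 0.2},
  {"slide": [0, 0, 0], "yaw": -10, "grip": 0.2},
  {"slide": [0, 0, 0], "yaw": -10, "grip": 0.2},
  {"slide": [7, -51, 0], "yaw": 0, "grip": 0.2},
  {"slide": [7, -51, 0], "yaw": 0, "grip": 0.2},
  {"slide": [7, -51, 0], "yaw": 0, "grip": 0.2},
  {"slide": [7, -51, 0], "yaw": 0, "grip": 0.2},
  {"slide": [7, -51, 0], "yaw": 0, "grip": 0.2},
])

```text
time: 16.55
tcp_pos: [451.8, 255.0, 156.7]
ee_rot: [[0.983, 0.185, -0.001], [0.185, -0.983, -0.001], [-0.002, 0.001, -1.0]]
wrist_force: [1.6, -0.9, -0.3]
opening: 0.363
grasp_force: 20.0
```

jog_arm([
  {"slide": [7, -50, 0], "yaw": 0, "grip": 0.2},
  {"slide": [6, -48, 0], "yaw": 0, "grip": 0.2},
  {"slide": [0, 0, 20], "yaw": 0, "grip": 0.2},
  {"slide": [0, 0, 40], "yaw": 0, "grip": 0.2},
  {"slide": [0, 0, 20], "yaw": 0, "grip": 0.2},
  {"slide": [0, 0, 0], "yaw": 0, "grip": 0.2},
  {"slide": [0, 0, 0], "yaw": 0, "grip": 0.2},
  {"slide": [0, 0, 0], "yaw": 0, "grip": 0.2},
])

```text
time: 17.55
tcp_pos: [447.6, 352.9, 78.7]
ee_rot: [[0.983, 0.185, 0.001], [0.185, -0.983, 0.001], [0.001, -0.001, -1.0]]
wrist_force: [-0.9, 0.4, 1.2]
opening: 0.362
grasp_force: 20.0
```

Run:
```python
from h import *
st()
p,d=shot('side'); u,v=proj('side',[483,361,40])[0].astype(int); print(u,v)
a=p[v-50:v+30,u-50:u+50]; A=cv2.resize(a,(500,400),interpolation=cv2.INTER_CUBIC)
cv2.imwrite('pics/tr.png',cv2.cvtColor(A,cv2.COLOR_RGB2BGR))
p,d=shot('top'); parts(p,d)
```

```text
t 17.55 tcp [447.6 352.9  78.7] F [-0.9  0.4  1.2] op 0.362 gf 20.0
207 182
carrier ((520.1219482421875, 113.26964569091797), (32.632686614990234, 32.081390380859375), 84.68932342529297)
```

View pics/tr.png

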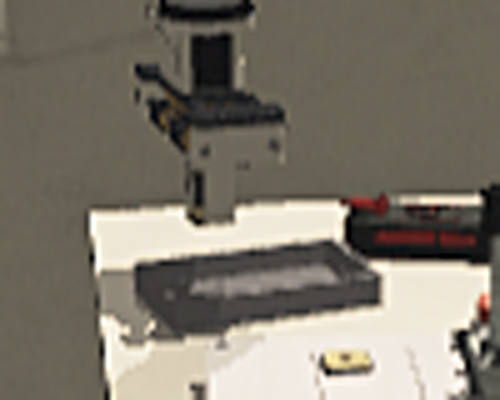

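The side view shows the gripper above the near (left) third of the tray, which spans crop (135–380, 240–330). I'm lowering and releasing.

jog_arm([
  {"slide": [0, 0, 40], "yaw": 0, "grip": 0.2},
  {"slide": [0, 0, 23], "yaw": 0, "grip": 0.2},
  {"slide": [0, 0, 0], "yaw": 0, "grip": 0.2},
  {"slide": [0, 0, 0], "yaw": 0, "grip": 0.48},
  {"slide": [0, 0, 0], "yaw": 0, "grip": 0.48},
  {"slide": [0, 0, 0], "yaw": 0, "grip": 0.48},
  {"slide": [0, 0, -50], "yaw": 0, "grip": 0.48},
  {"slide": [0, 0, -60], "yaw": 0, "grip": 0.48},
])

```text
time: 18.65
tcp_pos: [446.4, 351.9, 125.4]
ee_rot: [[0.983, 0.185, -0.002], [0.185, -0.983, -0.001], [-0.002, 0.001, -1.0]]
wrist_force: [1.1, 0.9, 0.8]
opening: 0.479
grasp_force: 0.0
```

jog_arm([
  {"slide": [5.7, 49.6, 0], "yaw": 0, "grip": 0.6},
  {"slide": [5.7, 49.6, 0], "yaw": 0, "grip": 0.6},
  {"slide": [5.7, 49.6, 0], "yaw": 0, "grip": 0.6},
  {"slide": [5.7, 49.6, 0], "yaw": 0, "grip": 0.6},
  {"slide": [5.7, 49.6, 0], "yaw": 0, "grip": 0.6},
  {"slide": [0, 0, 0], "yaw": 7.8, "grip": 0.6},
  {"slide": [0, 0, 0], "yaw": 7.8, "grip": 0.6},
  {"slide": [0, 0, 0], "yaw": 0, "grip": 0.6},
])

```text
time: 19.65
tcp_pos: [521.0, 114.0, 125.1]
ee_rot: [[0.996, -0.086, 0.001], [-0.086, -0.996, -0.0], [0.001, 0.0, -1.0]]
wrist_force: [0.5, 0.3, -0.4]
opening: 0.604
grasp_force: 0.0
```

Run:
```python
from h import *
st()
p,d=shot('top'); parts(p,d); parts(p,d,(195,275,95,165))
```

```text
t 19.65 tcp [521.  114.  125.1] F [ 0.5  0.3 -0.4] op 0.604 gf 0.0
carrier ((537.868408203125, 139.69711303710938), (26.2888240814209, 30.68339729309082), 20.42359733581543)
carrier ((445.9814758300781, 340.5795593261719), (32.23255157470703, 32.05104064941406), 9.310030937194824)
carrier ((484.2726135253906, 264.71771240234375), (19.361970901489258, 33.375450134277344), 77.92025756835938)
```

Run:
```python
from h import *
p,d=shot('side'); W=world('side',d)
hsv=cv2.cvtColor(p,cv2.COLOR_RGB2HSV); m=cv2.inRange(hsv,(12,70,60),(32,255,255))
n,l,s,c=cv2.connectedComponentsWithStats(m)
for i in range(1,n):
    if s[i,4]>8:
        w=np.nanmedian(W[l==i],0)
        if 400<w[0]<620 and -150<w[1]<450: print(s[i],np.round(w,1), np.round(ray('side',c[i],42),1))
print(proj('side',[520,113,42]))
```

```text
[183   4  42  51 416] [442.1  34.  612.4] [[  -632.2 -11034.5     42. ]]
[224  46   5   6   9] [513.4  58.1 559.9] [[-1.02498e+04 -6.97909e+04  4.20000e+01]]
[224  56  23  21  59] [547.3  70.7 524.1] [[ 3835.1 18571.3    42. ]]
[215  62   6  11  16] [488.4  46.5 505.3] [[ 2183.8 12763.2    42. ]]
[232  99   7  25  71] [551.1  84.4 373.7] [[ 961.1 2384.1   42. ]]
[196 189   6   3  10] [445.8 363.3   5.7] [[437.7 263.   42. ]]
[222 202   9   4  32] [522.2 111.2  38.3] [[520.6 102.6  42. ]]
[[225.41530681 202.64618332]]
```

jog_arm([
  {"slide": [0, 0, 40], "yaw": 0, "grip": 0.6},
  {"slide": [0, 0, 40], "yaw": 0, "grip": 0.6},
  {"slide": [0, 0, 7], "yaw": 0, "grip": 0.6},
  {"slide": [0, 0, 0], "yaw": 0, "grip": 0.6},
  {"slide": [0, 0, 0], "yaw": 0, "grip": 0.2},
  {"slide": [0, 0, 0], "yaw": 0, "grip": 0.2},
  {"slide": [0, 0, 0], "yaw": 0, "grip": 0.2},
  {"slide": [0, 0, 0], "yaw": 0, "grip": 0.2},
])

```text
time: 20.75
tcp_pos: [521.4, 114.2, 38.3]
ee_rot: [[0.996, -0.086, 0.001], [-0.086, -0.996, 0.0], [0.001, -0.0, -1.0]]
wrist_force: [-1.3, -1.3, 5.7]
opening: 0.36
grasp_force: 20.0
```

jog_arm([
  {"slide": [0, 0, 0], "yaw": 0, "grip": 0.2},
  {"slide": [0, 0, 0], "yaw": 0, "grip": 0.2},
  {"slide": [0, 0, -20], "yaw": 0, "grip": 0.2},
  {"slide": [0, 0, -50], "yaw": 0, "grip": 0.2},
  {"slide": [0, 0, -30], "yaw": 0, "grip": 0.2},
  {"slide": [0, 0, 0], "yaw": -8, "grip": 0.2},
  {"slide": [0, 0, 0], "yaw": -8, "grip": 0.2},
  {"slide": [0, 0, 0], "yaw": 0, "grip": 0.2},
])

```text
time: 21.75
tcp_pos: [520.7, 113.8, 137.6]
ee_rot: [[0.982, 0.191, -0.0], [0.191, -0.982, 0.0], [-0.0, -0.0, -1.0]]
wrist_force: [-0.1, -0.3, 0.0]
opening: 0.365
grasp_force: 20.0
```

jog_arm([
  {"slide": [9.8, -49.5, 0], "yaw": 0, "grip": 0.2},
  {"slide": [9.8, -49.5, 0], "yaw": 0, "grip": 0.2},
  {"slide": [9.8, -49.5, 0], "yaw": 0, "grip": 0.2},
  {"slide": [9.8, -49.5, 0], "yaw": 0, "grip": 0.2},
  {"slide": [9.8, -49.5, 0], "yaw": 0, "grip": 0.2},
  {"slide": [0, 0, 0], "yaw": 0, "grip": 0.2},
  {"slide": [0, 0, 40], "yaw": 0, "grip": 0.2},
  {"slide": [0, 0, 20], "yaw": 0, "grip": 0.2},
])

```text
time: 22.75
tcp_pos: [521.0, 364.5, 75.6]
ee_rot: [[0.982, 0.188, -0.002], [0.188, -0.982, -0.002], [-0.002, 0.002, -1.0]]
wrist_force: [0.7, -0.2, -0.8]
opening: 0.361
grasp_force: 20.0
```

jog_arm([
  {"slide": [0, 0, 40], "yaw": 0, "grip": 0.2},
  {"slide": [0, 0, 22], "yaw": 0, "grip": 0.2},
  {"slide": [0, 0, 0], "yaw": 0, "grip": 0.2},
  {"slide": [0, 0, 0], "yaw": 0, "grip": 0.48},
  {"slide": [0, 0, 0], "yaw": 0, "grip": 0.48},
  {"slide": [0, 0, 0], "yaw": 0, "grip": 0.48},
  {"slide": [0, 0, -50], "yaw": 0, "grip": 0.48},
  {"slide": [0, 0, -60], "yaw": 0, "grip": 0.48},
])

```text
time: 23.75
tcp_pos: [520.9, 365.7, 126.3]
ee_rot: [[0.981, 0.192, -0.002], [0.192, -0.981, -0.001], [-0.002, 0.001, -1.0]]
wrist_force: [0.8, 0.3, -0.6]
opening: 0.482
grasp_force: 0.0
```

jog_arm([
  {"slide": [0, 0, -30], "yaw": -10.7, "grip": 0.4},
  {"slide": [0, 0, 0], "yaw": -10.7, "grip": 0.2},
  {"slide": [0, 0, 0], "yaw": -10.7, "grip": 0},
  {"slide": [0, 0, 0], "yaw": -10.7, "grip": 0},
  {"slide": [0, 0, 0], "yaw": -10.7, "grip": 0},
  {"slide": [0, 0, 0], "yaw": -10.7, "grip": 0},
  {"slide": [0, 0, 0], "yaw": -10.7, "grip": 0},
  {"slide": [0, 0, 0], "yaw": 0, "grip": 0},
])

```text
time: 24.75
tcp_pos: [521.7, 366.1, 156.0]
ee_rot: [[0.072, 0.997, 0.0], [0.997, -0.072, 0.0], [0.0, 0.0, -1.0]]
wrist_force: [0.1, 0.2, 0.3]
opening: 0.003
grasp_force: 0.0
```

Run:
```python
from h import *
s=st(); R=s['ee_rot']; print(np.round(R,3),np.round(s['joint_positions'],0))
print('to cap_b',np.round(np.array(R).T@(np.array([612.8,134.6,90])-s['tcp_pos']),1))
p,d=shot('top'); parts(p,d);
```

```text
t 24.75 tcp [521.7 366.1 156. ] F [0.1 0.2 0.3] op 0.003 gf 0.0
[[ 0.072  0.997  0.   ]
 [ 0.997 -0.072  0.   ]
 [ 0.     0.    -1.   ]] [-17.  34. -35.  91.  21.  62. -62.]
to cap_b [-224.4  107.6   65.9]
```

jog_arm([
  {"slide": [-45, 21.5, 0], "yaw": 0, "grip": 0},
  {"slide": [-45, 21.5, 0], "yaw": 0, "grip": 0},
  {"slide": [-45, 21.5, 0], "yaw": 0, "grip": 0},
  {"slide": [-45, 21.5, 0], "yaw": 0, "grip": 0},
  {"slide": [-44.4, 21.6, 0], "yaw": 0, "grip": 0},
  {"slide": [0, 0, 36], "yaw": 0, "grip": 0},
  {"slide": [0, 0, 30], "yaw": 0, "grip": 0},
  {"slide": [0, 0, 0], "yaw": 0, "grip": 0},
])

```text
time: 25.8
tcp_pos: [611.6, 134.1, 87.9]
ee_rot: [[0.074, 0.997, -0.004], [0.997, -0.074, -0.001], [-0.002, -0.004, -1.0]]
wrist_force: [0.1, 0.5, -0.0]
opening: 0.001
grasp_force: 0.0
```

Run:
```python
from h import *
s=st()
p,d=shot('top'); parts(p,d); W=world('top',d)
for n,(x,y,z) in dict(tray1=(446,351,8),tray2=(521,366,8)).items():
    u,v=proj('top',[x,y,z])[0]; print(n,u,v,p[int(v)-4:int(v)+5:4,int(u)-4:int(u)+5:4].mean((0,1)))
a=p[195:275,95:305]; cv2.imwrite('pics/t3.png',cv2.cvtColor(cv2.resize(a,None,fx=3.8,fy=3.8,interpolation=cv2.INTER_CUBIC),cv2.COLOR_RGB2BGR))
```

```text
t 25.8 tcp [611.6 134.1  87.9] F [ 0.1  0.5 -0. ] op 0.001 gf 0.0
tray1 132.81803476515745 248.15625499243504 [113. 102.  72.]
tray2 128.5785944894723 224.67513642630766 [111.66666667  99.33333333  73.11111111]
```

View pics/t3.png

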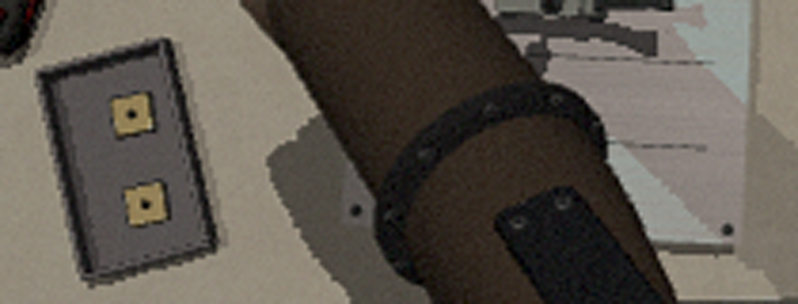

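The view shows both carriers flat in the tray, at crop (132,114) and (146,204). Pressing cap B.

jog_arm([
  {"slide": [0, 0, 30], "yaw": 0, "grip": 0},
  {"slide": [0, 0, 6], "yaw": 0, "grip": 0},
  {"slide": [0, 0, 2], "yaw": 0, "grip": 0},
  {"slide": [0, 0, 2], "yaw": 0, "grip": 0},
  {"slide": [0, 0, 2], "yaw": 0, "grip": 0},
  {"slide": [0, 0, 2], "yaw": 0, "grip": 0},
  {"slide": [0, 0, 1], "yaw": 0, "grip": 0},
  {"slide": [0, 0, 0], "yaw": 0, "grip": 0},
])

```text
time: 26.85
tcp_pos: [613.6, 135.1, 45.6]
ee_rot: [[0.071, 0.997, 0.001], [0.997, -0.071, 0.0], [0.0, 0.001, -1.0]]
wrist_force: [-0.1, -0.0, 5.5]
opening: 0.004
grasp_force: 2.5
```

jog_arm([
  {"slide": [0, 0, 1], "yaw": 0, "grip": 0},
  {"slide": [0, 0, 1], "yaw": 0, "grip": 0},
  {"slide": [0, 0, 1], "yaw": 0, "grip": 0},
  {"slide": [0, 0, 1], "yaw": 0, "grip": 0},
  {"slide": [0, 0, 0.5], "yaw": 0, "grip": 0},
  {"slide": [0, 0, 0.5], "yaw": 0, "grip": 0},
  {"slide": [0, 0, 0], "yaw": 0, "grip": 0},
  {"slide": [0, 0, 0], "yaw": 0, "grip": 0},
])

```text
time: 27.85
tcp_pos: [613.7, 135.1, 41.3]
ee_rot: [[0.071, 0.997, 0.002], [0.997, -0.071, 0.0], [0.0, 0.002, -1.0]]
wrist_force: [-3.1, -1.7, 13.6]
opening: 0.006
grasp_force: 6.7
```

jog_arm([
  {"slide": [0, 0, -25], "yaw": 0, "grip": 0},
  {"slide": [-24, 0, 0], "yaw": 0, "grip": 0},
  {"slide": [-24, 0, 0], "yaw": 0, "grip": 0},
  {"slide": [0, 0, 0], "yaw": 0, "grip": 0},
  {"slide": [0, 0, 13], "yaw": 0, "grip": 0},
  {"slide": [0, 0, 2], "yaw": 0, "grip": 0},
  {"slide": [0, 0, 2], "yaw": 0, "grip": 0},
  {"slide": [0, 0, 2], "yaw": 0, "grip": 0},
])

```text
time: 28.85
tcp_pos: [609.2, 88.1, 45.7]
ee_rot: [[0.069, 0.998, -0.001], [0.998, -0.069, 0.0], [0.0, -0.001, -1.0]]
wrist_force: [-2.4, -0.1, 7.1]
opening: 0.001
grasp_force: 3.0
```

jog_arm([
  {"slide": [0, 0, 2], "yaw": 0, "grip": 0},
  {"slide": [0, 0, 1], "yaw": 0, "grip": 0},
  {"slide": [0, 0, 1], "yaw": 0, "grip": 0},
  {"slide": [0, 0, 1], "yaw": 0, "grip": 0},
  {"slide": [0, 0, 0.5], "yaw": 0, "grip": 0},
  {"slide": [0, 0, 0.5], "yaw": 0, "grip": 0},
  {"slide": [0, 0, 0], "yaw": 0, "grip": 0},
  {"slide": [0, 0, 0], "yaw": 0, "grip": 0},
])

```text
time: 29.85
tcp_pos: [609.3, 88.1, 41.2]
ee_rot: [[0.069, 0.998, 0.0], [0.998, -0.069, -0.0], [-0.0, 0.0, -1.0]]
wrist_force: [-7.2, -2.7, 20.2]
opening: 0.003
grasp_force: 10.0
```

jog_arm([
  {"slide": [0, 0, -62], "yaw": 0, "grip": 0},
  {"slide": [0, 0, -62], "yaw": 0, "grip": 0},
  {"slide": [0, 0, -62], "yaw": 0, "grip": 0.2},
  {"slide": [0, 0, -34], "yaw": 0, "grip": 0.5},
  {"slide": [0, 0, 0], "yaw": 0, "grip": 0.5},
  {"slide": [0, 0, 0], "yaw": 0, "grip": 0.5},
  {"slide": [0, 0, 0], "yaw": 0, "grip": 0.5},
  {"slide": [0, 0, 0], "yaw": 0, "grip": 0.5},
])

```text
time: 30.85
tcp_pos: [609.2, 86.9, 258.5]
ee_rot: [[0.07, 0.998, -0.002], [0.998, -0.07, -0.0], [-0.0, -0.002, -1.0]]
wrist_force: [0.3, 0.2, -0.5]
opening: 0.501
grasp_force: 0.0
```

Run:
```python
from h import *
s=st(); R=np.array(s['ee_rot'])
for n in('top','side'):
    p,d=shot(n); W=world(n,d).reshape(-1,3)
    q=W[(np.abs(W[:,0]-603)<22)&(np.abs(W[:,1]-5)<22)&(W[:,2]>140)&(W[:,2]<215)]
    print(n,len(q),np.round(np.nanmedian(q,0),1),np.round(np.nanpercentile(q[:,2],[2,50,98]),1), np.round(q[:,:2].min(0),1),np.round(q[:,:2].max(0),1)) if len(q) else print(n,0)
    for a in((613,135),(609,87)):
        c=W[(np.abs(W[:,0]-a[0])<8)&(np.abs(W[:,1]-a[1])<8)&(W[:,2]>30)&(W[:,2]<60)]; print(' cap',len(c),np.round(np.nanmedian(c,0),1) if len(c) else '')
    for b in (-60,-75,-90,-105): 
        c=W[(np.abs(W[:,0]-597)<14)&(np.abs(W[:,1]-b)<4)&(W[:,2]>60)&(W[:,2]<170)]; print(' lever',b,len(c),np.round(np.nanpercentile(c[:,2],[10,50,95]),1) if len(c) else '', np.round(np.nanmedian(c[:,0]),1) if len(c) else '')
print('to grip',np.round(R.T@(np.array([603.3,4.9,210])-s['tcp_pos']),1))
```

```text
t 30.85 tcp [609.2  86.9 258.5] F [ 0.3  0.2 -0.5] op 0.501 gf 0.0
top 62 [601.5   5.9 195.5] [171.3 195.5 198.7] [592.5  -5. ] [613.4  14.6]
 cap 0 
 cap 0 
 lever -60 15 [108.1 111.6 116.2] 599.0
 lever -75 13 [120.4 123.6 127.1] 597.9
 lever -90 7 [125.7 127.8 133.3] 596.3
 lever -105 0  
side 87 [602.3  -2.  177.9] [144.1 177.9 193.8] [593.2 -11.5] [614.   12.9]
 cap 4 [608.8 131.2  36.5]
 cap 3 [602.8  86.4  36.8]
 lever -60 4 [102.3 103.3 104. ] 598.6
 lever -75 1 [111.5 111.5 111.5] 603.3
 lever -90 24 [118.9 123.8 130.1] 596.2
 lever -105 0  
to grip [-82.2  -0.   48.6]
```

jog_arm([
  {"slide": [-41, 0, 0], "yaw": 0, "grip": 0.5},
  {"slide": [-41, 0, 0], "yaw": 0, "grip": 0.5},
  {"slide": [0, 0, 0], "yaw": 0, "grip": 0.5},
  {"slide": [0, 0, 0], "yaw": 0, "grip": 0.5},
  {"slide": [0, 0, 25], "yaw": 0, "grip": 0.5},
  {"slide": [0, 0, 25], "yaw": 0, "grip": 0.5},
  {"slide": [0, 0, 25], "yaw": 0, "grip": 0.5},
  {"slide": [0, 0, 13], "yaw": 0, "grip": 0.5},
])

```text
time: 31.95
tcp_pos: [603.3, 6.7, 170.5]
ee_rot: [[0.068, 0.998, -0.001], [0.998, -0.068, 0.001], [0.0, -0.002, -1.0]]
wrist_force: [0.1, 0.3, 0.7]
opening: 0.501
grasp_force: 0.0
```

jog_arm([
  {"slide": [0, 0, 0], "yaw": 0, "grip": 0.5},
  {"slide": [0, 0, 0], "yaw": 0, "grip": 0.1},
  {"slide": [0, 0, 0], "yaw": 0, "grip": 0.1},
  {"slide": [0, 0, 0], "yaw": 0, "grip": 0.1},
  {"slide": [0, 0, 0], "yaw": 0, "grip": 0.1},
  {"slide": [0, 0, 0], "yaw": 0, "grip": 0.1},
  {"slide": [0, 0, 0], "yaw": 0, "grip": 0.1},
  {"slide": [0, 0, 0], "yaw": 0, "grip": 0.1},
], force=15)

```text
time: 32.95
tcp_pos: [604.3, 5.2, 171.9]
ee_rot: [[0.071, 0.997, 0.001], [0.997, -0.071, 0.0], [0.0, 0.001, -1.0]]
wrist_force: [2.2, -0.0, 3.2]
opening: 0.237
grasp_force: 15.0
```

jog_arm([
  {"slide": [0, 0, 3], "yaw": 0, "grip": 0.1},
  {"slide": [0, 0, 3], "yaw": 0, "grip": 0.1},
  {"slide": [0, 0, 3], "yaw": 0, "grip": 0.1},
  {"slide": [0, 0, 3], "yaw": 0, "grip": 0.1},
  {"slide": [0, 0, 3], "yaw": 0, "grip": 0.1},
  {"slide": [0, 0, 3], "yaw": 0, "grip": 0.1},
  {"slide": [0, 0, 3], "yaw": 0, "grip": 0.1},
  {"slide": [0, 0, 3], "yaw": 0, "grip": 0.1},
])

```text
time: 33.95
tcp_pos: [604.2, 5.2, 147.7]
ee_rot: [[0.071, 0.998, 0.001], [0.998, -0.071, 0.0], [0.0, 0.001, -1.0]]
wrist_force: [4.3, -0.9, 2.2]
opening: 0.234
grasp_force: 15.0
```

jog_arm([
  {"slide": [0, 0, 1], "yaw": 0, "grip": 0.1},
  {"slide": [0, 0, 1], "yaw": 0, "grip": 0.1},
  {"slide": [0, 0, 1], "yaw": 0, "grip": 0.1},
  {"slide": [0, 0, 1], "yaw": 0, "grip": 0.1},
  {"slide": [0, 0, 1], "yaw": 0, "grip": 0.1},
  {"slide": [0, 0, 1], "yaw": 0, "grip": 0.1},
  {"slide": [0, 0, 1], "yaw": 0, "grip": 0.1},
  {"slide": [0, 0, 1], "yaw": 0, "grip": 0.1},
])

```text
time: 34.95
tcp_pos: [604.3, 5.2, 139.7]
ee_rot: [[0.071, 0.998, 0.001], [0.998, -0.071, 0.0], [0.0, 0.001, -1.0]]
wrist_force: [5.0, 0.7, 3.1]
opening: 0.236
grasp_force: 15.0
```

```bash
cat >> h.py <<'E'
def grip():
    for n in('top','side'):
        p,d=shot(n); W=world(n,d).reshape(-1,3); k=p.reshape(-1,3).max(1)<60
        q=W[k&(np.abs(W[:,0]-603)<14)&(np.abs(W[:,1]-5)<16)&(W[:,2]>100)&(W[:,2]<215)]
        if len(q): print(n,len(q),np.round(np.nanpercentile(q[:,2],[2,50,90,98]),1))
        c=W[(np.abs(W[:,0]-597)<14)&(np.abs(W[:,1]+88)<6)&(W[:,2]>60)&(W[:,2]<170)]
        if len(c): print(' lever',len(c),np.round(np.nanpercentile(c[:,2],[10,50,95]),1))
E
python3 -c "
from h import *
st(); grip()"
```

```text
t 34.95 tcp [604.3   5.2 139.7] F [5.  0.7 3.1] op 0.236 gf 15.0
side 84 [135.4 154.9 170.9 181.2]
 lever 28 [118.9 125.1 128.7]
```

jog_arm([
  {"slide": [0, 0, 0.7], "yaw": 0, "grip": 0.1},
  {"slide": [0, 0, 0.7], "yaw": 0, "grip": 0.1},
  {"slide": [0, 0, 0.7], "yaw": 0, "grip": 0.1},
  {"slide": [0, 0, 0.7], "yaw": 0, "grip": 0.1},
  {"slide": [0, 0, 0.7], "yaw": 0, "grip": 0.1},
  {"slide": [0, 0, 0.7], "yaw": 0, "grip": 0.1},
  {"slide": [0, 0, 0.7], "yaw": 0, "grip": 0.1},
  {"slide": [0, 0, 0.7], "yaw": 0, "grip": 0.1},
])

```text
time: 36.05
tcp_pos: [604.2, 5.2, 134.1]
ee_rot: [[0.071, 0.998, 0.001], [0.998, -0.071, 0.0], [0.0, 0.001, -1.0]]
wrist_force: [4.7, -0.5, 1.8]
opening: 0.234
grasp_force: 15.0
```

jog_arm([
  {"slide": [0, 0, 0.5], "yaw": 0, "grip": 0.1},
  {"slide": [0, 0, 0.5], "yaw": 0, "grip": 0.1},
  {"slide": [0, 0, 0.5], "yaw": 0, "grip": 0.1},
  {"slide": [0, 0, 0.5], "yaw": 0, "grip": 0.1},
  {"slide": [0, 0, 0.5], "yaw": 0, "grip": 0.1},
  {"slide": [0, 0, 0.5], "yaw": 0, "grip": 0.1},
  {"slide": [0, 0, 0.5], "yaw": 0, "grip": 0.1},
  {"slide": [0, 0, 0.5], "yaw": 0, "grip": 0.1},
])

```text
time: 37.05
tcp_pos: [604.2, 5.2, 130.1]
ee_rot: [[0.071, 0.998, 0.001], [0.998, -0.071, 0.0], [0.0, 0.001, -1.0]]
wrist_force: [4.4, 0.5, 3.0]
opening: 0.236
grasp_force: 15.0
```

Run:
```python
from h import *
st(); p,d=shot('side'); print(proj('side',[[603,5,195.5],[603,5,165],[603,5,153.5],[603,5,123],[603,5,92]]).round(1))
u,v=proj('side',[603,5,140])[0].astype(int); print(u,v)
cv2.imwrite('pics/g1.png',cv2.cvtColor(cv2.resize(p[v-35:v+35,u-35:u+35],None,fx=8,fy=8,interpolation=cv2.INTER_CUBIC),cv2.COLOR_RGB2BGR))
```

```text
t 37.05 tcp [604.2   5.2 130.1] F [4.4 0.5 3. ] op 0.236 gf 15.0
[[255.8 169. ]
 [255.6 177.9]
 [255.5 181.3]
 [255.3 190.1]
 [255.1 198.8]]
255 185
```

View pics/g1.png

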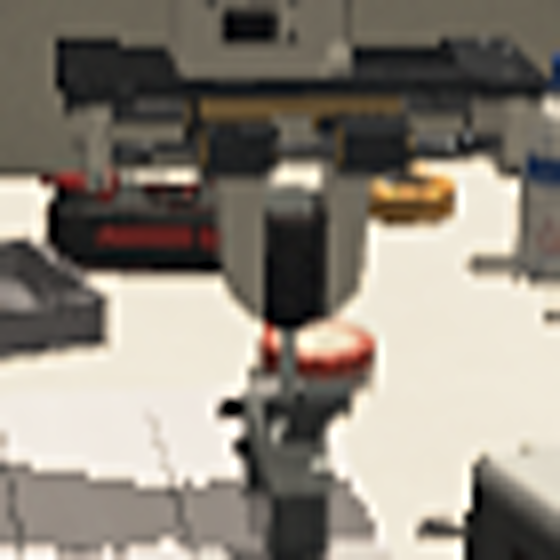

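The grip is held between the fingers and its lower end is at crop (293,325), or z ≈ 122, so it has come down with the tool. Continuing slowly.

jog_arm([
  {"slide": [0, 0, 0.5], "yaw": 0, "grip": 0.1},
  {"slide": [0, 0, 0.5], "yaw": 0, "grip": 0.1},
  {"slide": [0, 0, 0.5], "yaw": 0, "grip": 0.1},
  {"slide": [0, 0, 0.5], "yaw": 0, "grip": 0.1},
  {"slide": [0, 0, 0.5], "yaw": 0, "grip": 0.1},
  {"slide": [0, 0, 0.5], "yaw": 0, "grip": 0.1},
  {"slide": [0, 0, 0], "yaw": 0, "grip": 0.1},
  {"slide": [0, 0, 0], "yaw": 0, "grip": 0.1},
])

```text
time: 38.1
tcp_pos: [604.2, 5.2, 127.1]
ee_rot: [[0.071, 0.997, 0.001], [0.997, -0.071, 0.0], [0.0, 0.001, -1.0]]
wrist_force: [5.5, 0.7, 2.7]
opening: 0.235
grasp_force: 15.0
```

jog_arm([
  {"slide": [0, 0, 0.5], "yaw": 0, "grip": 0.1},
  {"slide": [0, 0, 0.5], "yaw": 0, "grip": 0.1},
  {"slide": [0, 0, 0.5], "yaw": 0, "grip": 0.1},
  {"slide": [0, 0, 0.5], "yaw": 0, "grip": 0.1},
  {"slide": [0, 0, 0.5], "yaw": 0, "grip": 0.1},
  {"slide": [0, 0, 0.5], "yaw": 0, "grip": 0.1},
  {"slide": [0, 0, 0], "yaw": 0, "grip": 0.1},
  {"slide": [0, 0, 0], "yaw": 0, "grip": 0.1},
])

```text
time: 39.1
tcp_pos: [604.3, 5.2, 124.1]
ee_rot: [[0.071, 0.997, 0.001], [0.997, -0.071, 0.0], [0.0, 0.001, -1.0]]
wrist_force: [5.9, 0.1, 1.7]
opening: 0.237
grasp_force: 15.0
```

```bash
cat >> h.py <<'E'
def gbot():
    p,d=shot('side'); q=p[160:205,251:260].astype(int).max(2); print(np.round(q[:,3:6].mean(1)).astype(int).tolist())
E
python3 -c "
from h import *
st(); gbot(); gbot(); print(proj('side',[[603,5,z] for z in (125,120,115,110,105)]).round(1)[:,1])"
```

```text
t 39.1 tcp [604.3   5.2 124.1] F [5.9 0.1 1.7] op 0.237 gf 15.0
[118, 95, 24, 32, 78, 94, 93, 106, 68, 64, 66, 174, 213, 129, 103, 112, 90, 54, 28, 23, 26, 26, 25, 23, 21, 24, 23, 23, 22, 23, 21, 16, 64, 107, 102, 92, 90, 110, 119, 92, 58, 38, 74, 104, 89]
[117, 95, 23, 32, 78, 94, 92, 106, 67, 64, 65, 174, 213, 129, 103, 111, 90, 54, 30, 24, 25, 26, 25, 24, 21, 24, 23, 23, 22, 23, 21, 16, 64, 106, 102, 92, 90, 111, 119, 92, 57, 37, 74, 103, 90]
[189.5 190.9 192.3 193.8 195.2]
```

jog_arm([
  {"slide": [0, 0, 0.5], "yaw": 0, "grip": 0.1},
  {"slide": [0, 0, 0.5], "yaw": 0, "grip": 0.1},
  {"slide": [0, 0, 0.5], "yaw": 0, "grip": 0.1},
  {"slide": [0, 0, 0.5], "yaw": 0, "grip": 0.1},
  {"slide": [0, 0, 0], "yaw": 0, "grip": 0.1},
  {"slide": [0, 0, 0], "yaw": 0, "grip": 0.1},
  {"slide": [0, 0, 0], "yaw": 0, "grip": 0.1},
  {"slide": [0, 0, 0], "yaw": 0, "grip": 0.1},
])

```text
time: 40.2
tcp_pos: [604.3, 5.2, 123.0]
ee_rot: [[0.071, 0.997, 0.001], [0.997, -0.071, -0.0], [-0.0, 0.001, -1.0]]
wrist_force: [2.5, -0.9, 11.0]
opening: 0.234
grasp_force: 15.0
```

```bash
python3 -c "
from h import *
st(); gbot()"
```

```text
t 40.2 tcp [604.3   5.2 123. ] F [ 2.5 -0.9 11. ] op 0.234 gf 15.0
[117, 97, 35, 27, 69, 103, 77, 73, 103, 90, 73, 140, 186, 134, 105, 112, 90, 54, 29, 25, 25, 26, 26, 27, 23, 22, 23, 23, 22, 21, 21, 19, 22, 81, 106, 93, 90, 111, 119, 92, 58, 37, 74, 103, 89]
```

The force has jumped to 11 N with 1 mm of lag, which is contact with the pocket floor. I'm holding, then letting go and rising.

jog_arm([
  {"slide": [0, 0, 0.3], "yaw": 0, "grip": 0.1},
  {"slide": [0, 0, 0], "yaw": 0, "grip": 0.1},
  {"slide": [0, 0, 0], "yaw": 0, "grip": 0.1},
  {"slide": [0, 0, 0], "yaw": 0, "grip": 0.5},
  {"slide": [0, 0, 0], "yaw": 0, "grip": 0.5},
  {"slide": [0, 0, 0], "yaw": 0, "grip": 0.5},
  {"slide": [0, 0, -40], "yaw": 0, "grip": 0.5},
  {"slide": [0, 0, -50], "yaw": 0, "grip": 0.5},
])

```text
time: 41.25
tcp_pos: [602.6, 5.0, 211.4]
ee_rot: [[0.07, 0.998, -0.004], [0.998, -0.07, 0.0], [-0.0, -0.004, -1.0]]
wrist_force: [0.6, -0.2, 0.1]
opening: 0.499
grasp_force: 0.0
```

```bash
python3 -c "
from h import *
s=st(); gbot(); grip()
R=np.array(s['ee_rot']); print(np.round(R.T@(np.array([595.9,-94,210])-s['tcp_pos']),1))"
```

```text
t 41.25 tcp [602.6   5.  211.4] F [ 0.6 -0.2  0.1] op 0.499 gf 0.0
[107, 107, 107, 107, 107, 106, 105, 105, 101, 92, 138, 235, 240, 139, 103, 110, 90, 56, 30, 26, 27, 26, 29, 28, 27, 24, 21, 20, 22, 21, 20, 18, 22, 80, 106, 92, 91, 111, 119, 92, 57, 37, 79, 112, 93]
side 53 [120.5 134.3 143.6 144.8]
 lever 28 [118.6 124.3 129.2]
[-99.2   0.3   1.5]
```

jog_arm([
  {"slide": [-45, 0, 0], "yaw": 0, "grip": 0},
  {"slide": [-45, 0, 0], "yaw": 0, "grip": 0},
  {"slide": [0, 0, 0], "yaw": 0, "grip": 0},
  {"slide": [0, 0, 0], "yaw": 0, "grip": 0},
  {"slide": [0, 0, 0], "yaw": 0, "grip": 0},
  {"slide": [0, 0, 30], "yaw": 0, "grip": 0},
  {"slide": [0, 0, 30], "yaw": 0, "grip": 0},
  {"slide": [0, 0, 10], "yaw": 0, "grip": 0},
])

```text
time: 42.4
tcp_pos: [596.5, -83.5, 140.1]
ee_rot: [[0.069, 0.998, -0.003], [0.998, -0.069, 0.0], [0.0, -0.003, -1.0]]
wrist_force: [-0.2, -0.5, -0.4]
opening: 0.005
grasp_force: 0.0
```

jog_arm([
  {"slide": [0, 0, 5], "yaw": 0, "grip": 0},
  {"slide": [0, 0, 5], "yaw": 0, "grip": 0},
  {"slide": [0, 0, 5], "yaw": 0, "grip": 0},
  {"slide": [0, 0, 5], "yaw": 0, "grip": 0},
  {"slide": [0, 0, 5], "yaw": 0, "grip": 0},
  {"slide": [0, 0, 5], "yaw": 0, "grip": 0},
  {"slide": [0, 0, 5], "yaw": 0, "grip": 0},
  {"slide": [0, 0, 3], "yaw": 0, "grip": 0},
])

```text
time: 43.4
tcp_pos: [597.3, -84.3, 103.3]
ee_rot: [[0.07, 0.998, -0.001], [0.998, -0.07, 0.0], [0.0, -0.001, -1.0]]
wrist_force: [-0.5, -0.9, 1.3]
opening: 0.004
grasp_force: 0.8
```

jog_arm([
  {"slide": [0, 0, 3], "yaw": 0, "grip": 0},
  {"slide": [0, 0, 2], "yaw": 0, "grip": 0},
  {"slide": [0, 0, 2], "yaw": 0, "grip": 0},
  {"slide": [0, 0, 1], "yaw": 0, "grip": 0},
  {"slide": [0, 0, 1], "yaw": 0, "grip": 0},
  {"slide": [0, 0, 1], "yaw": 0, "grip": 0},
  {"slide": [0, 0, 0], "yaw": 0, "grip": 0},
  {"slide": [0, 0, 0], "yaw": 0, "grip": 0},
])

```text
time: 44.4
tcp_pos: [597.5, -84.4, 93.8]
ee_rot: [[0.07, 0.998, -0.0], [0.998, -0.07, 0.0], [0.0, -0.0, -1.0]]
wrist_force: [-0.2, -0.6, 0.3]
opening: 0.007
grasp_force: 0.2
```

jog_arm([
  {"slide": [0, 0, 1], "yaw": 0, "grip": 0},
  {"slide": [0, 0, 0.7], "yaw": 0, "grip": 0},
  {"slide": [0, 0, 0.7], "yaw": 0, "grip": 0},
  {"slide": [0, 0, 0.5], "yaw": 0, "grip": 0},
  {"slide": [0, 0, 0], "yaw": 0, "grip": 0},
  {"slide": [0, 0, 0], "yaw": 0, "grip": 0},
  {"slide": [0, 0, 0], "yaw": 0, "grip": 0},
  {"slide": [0, 0, 0], "yaw": 0, "grip": 0},
])

```text
time: 45.4
tcp_pos: [597.8, -84.5, 91.7]
ee_rot: [[0.071, 0.998, 0.001], [0.998, -0.071, -0.0], [-0.0, 0.001, -1.0]]
wrist_force: [-2.6, -1.3, 9.1]
opening: 0.003
grasp_force: 4.4
```

Run:
```python
from h import *
st()
p,d=shot('side'); u,v=proj('side',[598,-50,95])[0].astype(int); print(u,v)
cv2.imwrite('pics/l1.png',cv2.cvtColor(cv2.resize(p[v-40:v+40,u-50:u+50],None,fx=7,fy=7,interpolation=cv2.INTER_CUBIC),cv2.COLOR_RGB2BGR))
```

```text
t 45.4 tcp [597.8 -84.5  91.7] F [-2.6 -1.3  9.1] op 0.003 gf 4.4
257 204
```

View pics/l1.png

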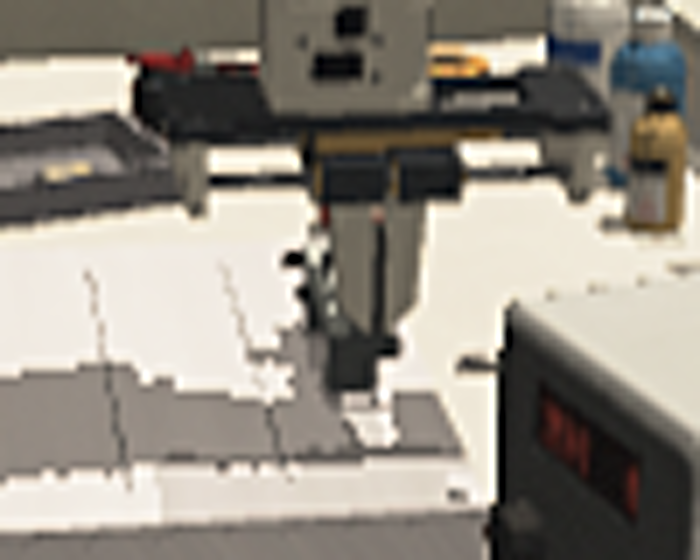

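The fingers are pressing the flat lever at crop (365,360), and the stop is firm at z 91.7, so it is flat. I'm backing off for the final check.

jog_arm([
  {"slide": [0, 0, -50], "yaw": 0, "grip": 0},
  {"slide": [0, 0, -60], "yaw": 0, "grip": 0},
  {"slide": [0, 0, -30], "yaw": 0, "grip": 0},
  {"slide": [-55, -20, 0], "yaw": 0, "grip": 0},
  {"slide": [-55, -30, 0], "yaw": 0, "grip": 0},
  {"slide": [-55, -30, 0], "yaw": 0, "grip": 0},
  {"slide": [-55, -30, 0], "yaw": 0, "grip": 0},
  {"slide": [-40, 0, 0], "yaw": 0, "grip": 0},
])

```text
time: 46.45
tcp_pos: [466.7, -338.7, 230.9]
ee_rot: [[0.074, 0.997, -0.002], [0.997, -0.074, -0.001], [-0.001, -0.002, -1.0]]
wrist_force: [0.9, 0.1, -0.3]
opening: 0.003
grasp_force: 0.0
```

Run:
```python
from h import *
st(); gbot(); grip()
p,d=shot('top'); parts(p,d); W=world('top',d); w=W.reshape(-1,3)
for a in((613,135),(609,87.5)):
    c=w[(np.abs(w[:,0]-a[0])<6)&(np.abs(w[:,1]-a[1])<6)&(w[:,2]>30)&(w[:,2]<60)]; print('cap',len(c),np.round(np.nanmedian(c[:,2]),1))
for b in(-60,-75,-90,-97): 
    c=w[(np.abs(w[:,0]-597)<6)&(np.abs(w[:,1]-b)<4)&(w[:,2]>60)]; print('lever',b,len(c),np.round(np.nanmedian(c[:,2]),1))
cv2.imwrite('pics/fin.png',cv2.cvtColor(cv2.resize(p[165:275,90:390],None,fx=2.6,fy=2.6,interpolation=cv2.INTER_CUBIC),cv2.COLOR_RGB2BGR))
```

```text
t 46.45 tcp [ 466.7 -338.7  230.9] F [ 0.9  0.1 -0.3] op 0.003 gf 0.0
[35, 70, 94, 72, 81, 111, 107, 94, 99, 102, 36, 204, 248, 140, 103, 111, 91, 56, 30, 26, 27, 27, 30, 37, 39, 28, 20, 22, 19, 22, 20, 19, 22, 79, 106, 92, 90, 109, 119, 94, 60, 42, 126, 201, 176]
top 52 [123.7 146.2 148.4 149.8]
 lever 24 [85.3 87.9 90.8]
side 53 [120.3 133.9 143.7 144.9]
 lever 5 [84.2 84.7 86.1]
cap 13 39.4
cap 14 40.5
lever -60 11 90.1
lever -75 12 88.7
lever -90 12 89.7
lever -97 12 91.1
```

View pics/fin.png

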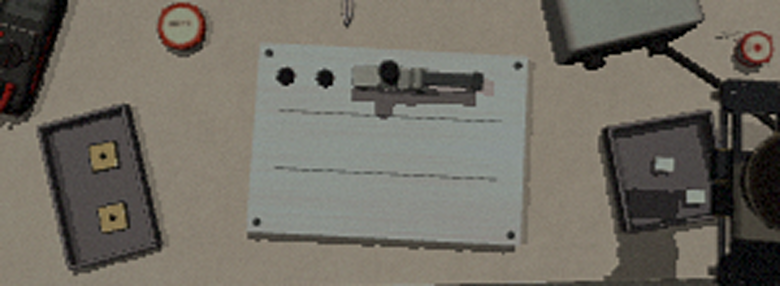

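The final view shows a clear plate with both caps low at (286,77) and (325,77) and the lever flat. The two carriers are in the tray, the two sinks are in the box at (663,163) and (695,195), and the bystanders are in place.

```bash
python3 -c "
from bench import arm
print(arm.hand_in())"
```

```text
the job is handed in; nothing more can be done
None
```

The job is handed in at about 46 s; hand-in gave no verdict, but the final camera check showed both sinks in the box, both carriers in the tray, both caps home, the probe on the pocket floor and the lever flat, with nothing else on the bench visibly moved.

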